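# Crank the specimen stage to the index clip

## Task

Turn the four-spoked handwheel of the specimen stage, by pushing its spokes round from the open front side, until the slide's pointer stands in line with the middle of the index clip on the scale. Do not touch the slide, its dish or the clip, and leave the loose things around the stage where they lie.

Things in the scene. Friction and masses are not known exactly. Their poses are not given: they have to be found in the camera images.
- stage: Fixed specimen stage, grey base plate 290 x 180 x 12 mm. Origin on the table right under the handwheel's axis; x runs along the rails, away from the wheel and, to within about 30 degrees, from the robot; y left, z up. The plate spans x -50..240, y -90..90 mm. A grey boss of 26 mm radius under the wheel's hub reaches z = 42 mm.
- guard (a point): Middle of the front top edge of the white guard over the rear half of the wheel: stage x = 15, y = 0, z = 86 mm; axes as the stage's. The guard spans x 15..86, y -88..88; its 8 mm thick side walls reach down to the plate. Spokes pass under it, fingers cannot, so each push is a short swing; then lift the fingers out and set them behind another spoke.
- hub (a point): Point on the handwheel's vertical axis at the spokes' mid height, 56 mm above the table; axes as the stage's (does not turn). Hub 19 mm radius, 42 to 75 mm high. Four level spokes 90 degrees apart, 10 mm thick, each ending in a black 18 mm ball centred 64 mm from the axis. The wheel's angle varies and is not reported: find a spoke by touch or by eye.
- front (a point): Point at spoke height on the open front side, 45 mm from the axis (stage x = -45, y = 0, z = 56 mm); axes as the stage's. Spokes pushed past here from the robot's right to its left turn the wheel clockwise seen from above: the slide goes away from the wheel, 30 mm a turn (7.5 a quarter). It needs about 5 N here (0.22 N m) and stays where it is left.
- slide: Moving slide on the rails: dark steel carriage 74 x 96 mm, top 50 mm above the table, with a covered 60 mm petri dish clipped on top. Origin at table level under its middle; axes as the stage's; moves along x only. Pushing it does not turn the screw. Not to be touched.
- pointer (a point): Tip of the small aluminium pointer on the -y (right) side of the slide, 47 mm above the table; axes as the stage's. It runs along the stage's x at y = -67 mm, from x = 131 to 186 mm between its stops. At the start it stands 14 to 36 mm short of the index clip, on the wheel's side of it.
- mark (a point): Where the pointer tip must stand: level with the middle of the index clip, stage y = -67, z = 47 mm; axes as the stage's. The clip is a dark steel rider, 6 mm wide along the scale with a 12 mm round knob on top, on the aluminium scale bar (96 mm long, ticks every 5 mm). Its place varies from run to run. Not to be touched.
- petri_dish: Loose covered petri dish, 60 mm across, 14 mm high, on the table left of the stage; origin at the centre of its underside. Leave alone
- marker: Loose marker pen, 135 mm long, 17 mm thick, lying on the table in front of the stage, roughly across it; origin at the centre of its underside, long axis y. Leave alone
- pencil: Loose pencil, 120 mm long, 8 mm thick, on the table right of the stage, roughly along it; origin at the centre of its underside, long axis x. Leave alone
- clip: The index clip itself: dark steel rider, 6 mm wide, over the scale bar; the top of its round knob is 64 mm above the table. Origin at table level on the stage's middle line (y = 0), at the x of the clip's middle; axes as the stage's. Stays where it is; not to be touched.

How it is judged:
On the way:
1. the slide has been driven 8 mm from its start (distance of pointer from where it was at the start of the episode above 0.008 m), for 0.1 s.
At the end, for the whole second after the job is handed in: The pointer stands within 2.5 mm of the middle of the index clip, measured along the scale, and the clip is where it was (within 3 mm) (x of pointer in the frame of mark between -0.0025 and 0.0025 m and distance of mark from where it was at the start of the episode below 0.003 m); the robot touches nothing.
It fails at once if the robot pushes the slide or its dish (over 2 N) (contact force between any of the arm, the fingers and slide above 2 N).
It fails at once if the robot pushes the index clip (over 2 N) (contact force between any of the arm, the fingers and clip above 2 N).
It fails at once if a loose bystander is moved by more than 20 mm (distance of any of petri_dish, marker, pencil from where it was at the start of the episode above 0.02 m).
It also fails if it takes over 67 s, if anything falls off the work surface, if the arm or the gripper's body presses on something with over 40 N, if the wrist force passes 120 N, or if a joint passes its speed limit or range.

## Robot

A 6-joint arm with a two-finger parallel gripper is mounted at the origin on a cart in front of the work surface, level with it; the furniture and walls round the work are solid. World frame = base frame: x ahead of the robot, y to its left, z up, the work surface at z = 0. Lengths are in m, angles in rad, forces in N, time in s.
With the tool pointing down it reaches from about 0.35 to 0.85 m from the base axis. Payload 8.1 kg.
Tool frame: the origin (TCP) lies at the centre of the arm's flange, where the gripper is bolted on; the fingertips stand 186 mm ahead of it and the grasp point (between the pads) lies 167 mm ahead of it; z points along the fingers, y is the line along which they close (so a half turn about z gives the same grasp; the last joint's range is limited). The gripper opens to 93 mm and grips with 3 to 60 N. Pads are 15 mm wide; open, the fingers measure 128 mm over their backs; the gripper's body (75 mm by 188 mm) begins 65 mm behind the grasp point.
Start: joints at [-0.085, 0.13, 1.488, -0, 1.523, -0.085], TCP at [0.6, 0, 0.405] pointing down, gripper open.
Joint ranges: [-2.96, 2.96], [-0.89, 2.26], [0.02, 2.5], [-1.34, 4.48], [0, 2.73], [-2.66, 2.66]. Speed limits (rad/s): [2.39, 2.39, 2.79, 3.14, 3.14, 3.14].

## Interface

Orientations are given as a rotation vector (axis times angle).
In Python, from plant import robot gives the robot as it stands.
- The arm moves only by the tool apply_moves, never from a script. Its argument "series" is a list of rows, each a list of 2 entries, a list of its own where there are three numbers: the shift along the tool's x, y, z in mm, then the turn, a rotation vector about the tool's x, y, z in rad. A call has 1 to 12 rows; each row shifts and turns the commanded pose from where the row before left it, along the tool's axes as they then stand; what a row does not reach is not made up. A row lasts 1/12 s, in which the tool goes at most 41.7 mm and 7.16 degrees, less where a joint would pass 70% of its speed; a pose out of reach is approached as far as the arm can. A call is refused whole if a number of a shift passes 41.7 or a number of a turn 0.125, either way. A call with a gripper value outside its range is refused whole. "claw" is the opening, from 0 (shut) to 1 (fully open), set as the call begins (left out, the last holds). The fingers move at their own pace and stop on an object; "newtons" is the grip in N (left out, the last holds). Time passes only in rows, so rows that do not move let the fingers close. It gives the time, the measured TCP pose, the force, the opening and the grip force at its end, in the units of the state.
- robot.read_state(): the state, without advancing time (a new reading comes with each control period).
- robot.read_camera(name): name is "scene" or "side" or "wrist"; returns (picture, depth): 384x512x3 uint8, blue, green, red; 384x512 float32, m along the optical axis (not along the pixel's ray), 0 where there is no reading.
- robot.calibration(name): a dict with "fx", "fy", "cx", "cy" (pixels), "extrinsics" (4x4, takes a point from world to camera coordinates). Camera axes: x right, y down, z forward; pixel columns grow to the right and rows downward; lengths in m; the calibration is good to about 2 mm. A picture is of the moment at which its call begins: read the wrist's pose just before it. calibration takes no time and is no camera call; for the wrist camera it gives the pose at the moment of the call.
- robot.close_job(): hands the job in; it is judged then, once.
The state is a dict: "t": time; "q": joint angles; "dq": joint speeds; "joint_torque": joint torques, N m; "tool_pos": TCP position; "orientation": TCP orientation; "force": force on the tool from outside, world axes, zero at the start; "wrist_torque": the same for the moment, N m; "opening": finger opening in m; "gripper_force": force on a finger pad.
Only numpy, scipy, OpenCV 4.12 (cv2) and the standard library are available. Lean on these libraries where they do the work, as an engineer would, in place of code of your own. Each camera call takes 0.05 s, during which the arm holds its last target. There are 200 camera calls.

## Working session

There is one attempt and no reset: what is moved stays moved. The work goes in short steps, Python scripts to look and compute and a tool call to move; the robot and the scene stay as the last step left them, time stands still between calls to the robot, and variables do not carry over. Pictures are saved under pics/ and viewed, at most 10 in all, crops included, and the job is handed in when it is done.

Besides the shell and the picture viewer there is one more tool, called after "Request:" by a JSON object that holds its "name" and its "arguments". apply_moves: Moves the arm, as the interface text tells. Its arguments: {"type":"object","properties":{"series":{"type":"array"},"claw":{"type":"number"},"newtons":{"type":"number"}},"required":["series"]}

```bash
mkdir -p pics; ls; cat > h.py <<'E'
import numpy as np, cv2
from plant import robot
def ray(cal,u,v,z):
    E=np.array(cal["extrinsics"]);R=E[:3,:3];t=E[:3,3];o=-R.T@t
    d=R.T@np.array([(u-cal["cx"])/cal["fx"],(v-cal["cy"])/cal["fy"],1.0])
    return o+d*(z-o[2])/d[2]
def proj(cal,p):
    E=np.array(cal["extrinsics"]);c=E[:3,:3]@np.array(p)+E[:3,3]
    return np.array([cal["fx"]*c[0]/c[2]+cal["cx"],cal["fy"]*c[1]/c[2]+cal["cy"]])
E
python3 - <<'E'
from h import *
s=robot.read_state();print(s)
for n in("scene","side","wrist"):
    p,d=robot.read_camera(n);cv2.imwrite(f"pics/{n}0.png",p);np.save(f"pics/{n}0d.npy",d)
    c=robot.calibration(n);E=np.array(c["extrinsics"]);print(n,c["fx"],-E[:3,:3].T@E[:3,3],E[2,:3])
E
```

```text
pics
{'t': 0.0, 'q': array([-8.54025289e-02,  1.31151225e-01,  1.48927531e+00, -2.03857452e-05,
        1.52300997e+00, -8.53766750e-02]), 'dq': array([-1.36027654e-05,  1.46839937e-04,  6.27419357e-04, -7.57049376e-04,
        1.14909711e-03, -4.68296921e-04]), 'joint_torque': array([-1.61290725e-03, -5.59853125e+01, -4.91755986e+01,  7.67333270e-02,
        3.59135563e-02, -2.97389461e-04]), 'tool_pos': array([5.99768084e-01, 3.67687355e-05, 4.03695258e-01]), 'orientation': array([-2.22048075e+00, -2.22042554e+00,  1.88950486e-03]), 'force': array([ 0.14815802,  0.48241704, -0.05726125]), 'wrist_torque': array([-0.00625092,  0.01891255, -0.02109813]), 'gripper_force': 0.0, 'opening': 0.09275056280734616}
scene 451.86282678337113 [-0.05634861 -0.32349787  0.73069278] [ 0.61591037  0.4207269  -0.66606553]
side 499.27188145531574 [ 0.38197031 -0.62434817  0.55310761] [ 0.19393662  0.83103607 -0.52131337]
wrist 275.21844968155887 [0.59963554 0.07449046 0.38462696] [-0.00114224 -0.26609597 -0.96394586]
```

View pics/scene0.png

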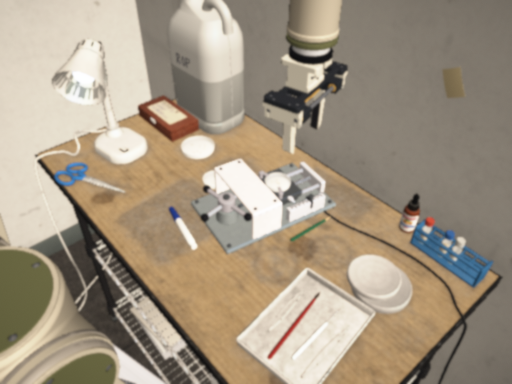

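View pics/wrist0.png

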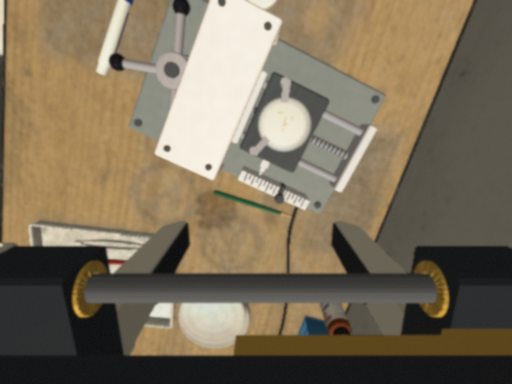

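View pics/side0.png

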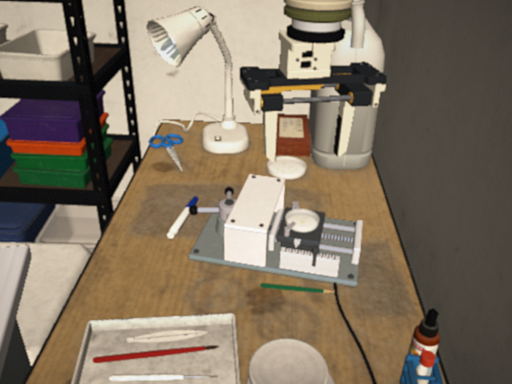

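The wrist view shows the hub at (172,69), balls at (181,7) and (117,62), the plate corners at (383,97), (318,212) and (132,124), the pointer at about (265,167) and the clip knob at about (281,192). The scene and side views agree on the layout.

```bash
python3 - <<'E'
from h import *
c=robot.calibration("wrist");d=np.load("pics/wrist0d.npy")
P={}
for n,u,v,z in[("hub",172,69,.075),("ballA",181,7,.056),("ballB",117,62,.056),("c++",383,97,.012),("c+-",318,212,.012),("c--",132,124,.012),("ptr",265,167,.047),("clip",281,192,.064),("mk1",102,71,.017),("mk2",122,5,.017),("g1",157,150,.086),("g2",211,178,.086),("g3",279,15,.086)]:
    P[n]=ray(c,u,v,z);print(n,P[n].round(4),d[v,u])
print(np.linalg.norm(P["c++"]-P["c+-"]),np.linalg.norm(P["c--"]-P["c+-"]))
e=P["c+-"]-P["c--"];y1=np.arctan2(e[1],e[0]);e=P["c++"]-P["c+-"];y2=np.arctan2(-e[0],e[1]);e=P["g2"]-P["g3"];y3=np.arctan2(e[0],-e[1])
print(y1,y2,y3)
yaw=y1
R=np.array([[np.cos(yaw),-np.sin(yaw)],[np.sin(yaw),np.cos(yaw)]])
for n in P: print(n,(R.T@(P[n][:2]-P["hub"][:2])*1000).round(1))
p=cv2.imread("pics/wrist0.png")
a=cv2.resize(p[130:220,200:330],None,fx=6,fy=6,interpolation=cv2.INTER_CUBIC);cv2.imwrite("pics/w0c.png",a)
E
```

```text
hub [0.5076 0.1219 0.075 ] 0.28530517
ballA [0.5164 0.1846 0.056 ] 0.2784334
ballB [0.4422 0.1319 0.056 ] 0.2924124
c++ [0.7565 0.0985 0.012 ] 0.3507817
c+- [ 0.6821 -0.0575  0.012 ] 0.39396524
c-- [0.4306 0.0647 0.012 ] 0.360763
ptr [0.6052 0.0139 0.047 ] 0.33759335
clip [ 0.6244 -0.0135  0.064 ] 0.34163725
mk1 [0.4036 0.1284 0.017 ] 0.34195653
mk2 [0.4378 0.1997 0.017 ] 0.32225174
g1 [0.4878 0.0394 0.086 ] 0.29627392
g2 [0.5447 0.0085 0.086 ] 0.30461547
g3 [0.6172 0.1679 0.086 ] 0.33896482
0.17285537782670418 0.27961081335932825
-0.45230455509584716 -0.44517222554610486 -0.42676484640648654
hub [0. 0.]
ballA [-19.5  60.3]
ballB [-63.1 -19.6]
c++ [234.1  87.8]
c+- [235.3 -85.1]
c-- [-44.3 -85.1]
ptr [135.  -54.4]
clip [164.3 -70.7]
mk1 [-96.4 -39.6]
mk2 [-96.8  39.5]
g1 [ 18.3 -82.8]
g2 [ 82.9 -85.7]
g3 [78.5 89.3]
```

View pics/w0c.png

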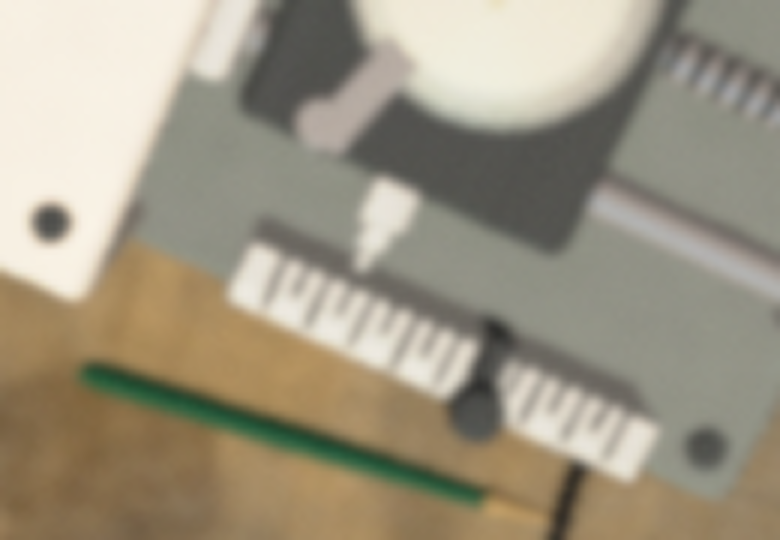

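The crop shows the pointer tip at crop (363,265), i.e. image pixel (260.5,174). The rider stem is at crop (491,335) and the knob at crop (477,408), i.e. pixel (279.5,198). Spokes stand at about 107.5° and 197.5° in stage angles. I'll approach behind the 197° spoke with the fingers shut.

```bash
python3 - <<'E'
from h import *
c=robot.calibration("wrist");hub=np.array([.5076,.1219]);
for yaw in(-.435,-.45):
  R=np.array([[np.cos(yaw),-np.sin(yaw)],[np.sin(yaw),np.cos(yaw)]])
  for n,u,v,z in[("ptr",260.5,174.2,.047),("stem",281.8,186,.047),("stem",281.8,186,.052),("knob",279.5,198,.064),("knob",279.5,198,.058)]:
    print(n,z,(R.T@(ray(c,u,v,z)[:2]-hub)*1000).round(1))
E
```

```text
ptr 0.047 [132.8 -67.4]
stem 0.047 [163.7 -69.8]
stem 0.052 [162.8 -68.8]
knob 0.064 [164.7 -81.2]
knob 0.058 [165.9 -82.6]
ptr 0.047 [133.8 -65.4]
stem 0.047 [164.7 -67.3]
stem 0.052 [163.8 -66.4]
knob 0.064 [165.9 -78.7]
knob 0.058 [167.1 -80.1]
```

Request:
{"name": "apply_moves", "arguments": {"series": [[[16.5,-22,0],[0,0,0]],[[16.5,-22,0],[0,0,0]],[[16.5,-22,0],[0,0,0]],[[16.5,-22,0],[0,0,0]],[[16.5,-22,0],[0,0,0]],[[16.5,-22,0],[0,0,0]],[[0,0,15],[0,0,-0.085]],[[0,0,15],[0,0,-0.085]],[[0,0,15],[0,0,-0.085]],[[0,0,15],[0,0,-0.085]],[[0,0,15],[0,0,-0.085]],[[0,0,15],[0,0,-0.085]]], "claw": 0}}

```text
t: 1.15
tool_pos: [0.4678, 0.099, 0.3138]
orientation: [-1.583, -2.713, 0.0]
force: [0.3, 0.6, -0.3]
opening: 0.018
gripper_force: 0.0
```

Request:
{"name": "apply_moves", "arguments": {"series": [[[0,0,5],[0,0,0]],[[0,0,10],[0,0,0]],[[0,0,10],[0,0,0]],[[0,0,10],[0,0,0]],[[0,0,10],[0,0,0]],[[0,0,10],[0,0,0]],[[0,0,10],[0,0,0]],[[0,0,10],[0,0,0]],[[0,0,10],[0,0,0]],[[0,0,0],[0,0,0]]]}}

```text
t: 1.98
tool_pos: [0.467, 0.0989, 0.2271]
orientation: [-1.588, -2.707, 0.003]
force: [-0.3, -0.4, -0.2]
opening: 0.0004
gripper_force: 0.0
```

Request:
{"name": "apply_moves", "arguments": {"series": [[[4,0.18,0],[0,0,0.0873]],[[4,0.18,0],[0,0,0.0873]],[[4,0.18,0],[0,0,0.0873]],[[4,0.18,0],[0,0,0.0873]],[[4,0.18,0],[0,0,0.0873]],[[4,0.18,0],[0,0,0.0873]],[[4,0.18,0],[0,0,0.0873]],[[4,0.18,0],[0,0,0.0873]],[[4,0.18,0],[0,0,0.0873]],[[4,0.18,0],[0,0,0.0873]],[[4,0.18,0],[0,0,0.0873]],[[4,0.18,0],[0,0,0.0873]]]}}

```text
t: 2.98
tool_pos: [0.4684, 0.1441, 0.2296]
orientation: [2.734, 1.545, -0.004]
force: [-3.4, -7.6, 1.8]
opening: 0.0005
gripper_force: 3.8
```

Request:
{"name": "apply_moves", "arguments": {"series": [[[4,0.18,0],[0,0,0.0873]],[[4,0.18,0],[0,0,0.0873]],[[4,0.18,0],[0,0,0.0873]],[[4,0.18,0],[0,0,0.0873]],[[4,0.18,0],[0,0,0.0873]],[[4,0.18,0],[0,0,0.0873]],[[4,0.18,0],[0,0,0.0873]],[[4,0.18,0],[0,0,0.0873]],[[4,0.18,0],[0,0,0.0873]],[[4,0.18,0],[0,0,0.0873]],[[4,0.18,0],[0,0,0.0873]],[[0,0,0],[0,0,0]]]}}

```text
t: 3.98
tool_pos: [0.5042, 0.1669, 0.2291]
orientation: [3.139, 0.105, -0.006]
force: [-5.7, -1.6, 2.0]
opening: 0.0002
gripper_force: 2.5
```

```bash
cat >> h.py <<'E'
hub=np.array([.5076,.1219]);yaw=-.445
def where():
    from scipy.spatial.transform import Rotation as Ro
    s=robot.read_state();d=s["tool_pos"][:2]-hub
    R=Ro.from_rotvec(s["orientation"]).as_matrix()
    print("t",s["t"],"r",np.hypot(*d)*1000,"stage angle",np.degrees(np.arctan2(d[1],d[0])-yaw)%360,"block angle",(np.degrees(np.arctan2(R[1,1],R[0,1])-yaw)+180)%360,"z",s["tool_pos"][2],"F",s["force"].round(1),"q",s["q"].round(2))
E
python3 -c "
from h import *
where()"
```

```text
t 3.9833 r 45.17889974654529 stage angle 119.82791223445791 block angle 119.336283330747 z 0.22909542706293026 F [-5.7 -1.6  2. ] q [ 0.22  0.11  1.85 -0.    1.19  1.73]
```

Request:
{"name": "apply_moves", "arguments": {"series": [[[-5.4,0.32,0],[0,0,-0.118]],[[-5.4,0.32,-15],[0,0,-0.118]],[[-5.4,0.32,-15],[0,0,-0.118]],[[-5.4,0.32,-15],[0,0,-0.118]],[[-5.4,0.32,0],[0,0,-0.118]],[[-5.4,0.32,0],[0,0,-0.118]],[[-5.4,0.32,0],[0,0,-0.118]],[[-5.4,0.32,0],[0,0,-0.118]],[[-5.4,0.32,0],[0,0,-0.118]],[[-5.4,0.32,0],[0,0,-0.118]],[[-5.4,0.32,0],[0,0,-0.118]],[[-5.4,0.32,0],[0,0,-0.118]]]}}

```text
t: 4.98
tool_pos: [0.4624, 0.125, 0.275]
orientation: [2.304, 2.135, 0.001]
force: [-0.4, -0.0, -0.8]
opening: 0.0005
gripper_force: 0.0
```

Request:
{"name": "apply_moves", "arguments": {"series": [[[-5.4,0.32,0],[0,0,-0.118]],[[-5.4,0.32,0],[0,0,-0.118]],[[-5.4,0.32,0],[0,0,-0.118]],[[-5.4,0.32,0],[0,0,-0.118]],[[-5.4,0.32,0],[0,0,-0.118]],[[0,0,0],[0,0,0]],[[0,0,0],[0,0,0]],[[0,0,0],[0,0,0]]]}}

```text
t: 5.65
tool_pos: [0.4681, 0.0992, 0.2748]
orientation: [-1.598, -2.705, -0.0]
force: [1.1, -0.0, -0.4]
opening: 0.0002
gripper_force: 0.0
```

```bash
python3 -c "
from h import *
where()
p,d=robot.read_camera('side');q,d=robot.read_camera('wrist')
a=cv2.resize(p[170:290,180:380],(800,480),interpolation=2)
cv2.imwrite('pics/s1.png',a);cv2.imwrite('pics/w1.png',q)"
```

```text
t 5.65 r 45.557461987907125 stage angle 235.33078933008835 block angle 234.3636533856378 z 0.27484202140999026 F [ 1.1 -0.  -0.4] q [ 0.1  -0.1   1.96  0.    1.28 -0.4 ]
```

View pics/s1.png

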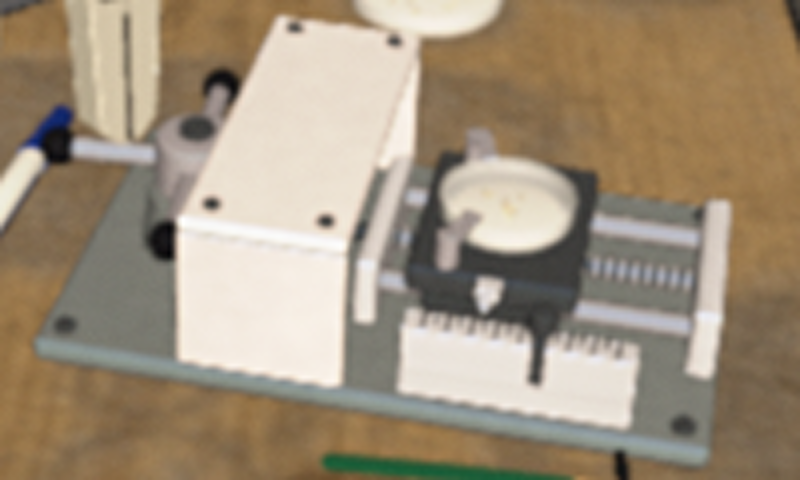

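The side crop shows the finger above the wheel, with spokes at about 105°, 195° and 285°. The pointer tip is at crop (490,310) and the clip at (541,320), so about 21–23 mm remain. I'll do the next swing.

Request:
{"name": "apply_moves", "arguments": {"series": [[[0,0,9],[0,0,0]],[[0,0,9],[0,0,0]],[[0,0,9],[0,0,0]],[[0,0,9],[0,0,0]],[[0,0,9],[0,0,0]],[[4,0.18,0],[0,0,0.0873]],[[4,0.18,0],[0,0,0.0873]],[[4,0.18,0],[0,0,0.0873]],[[4,0.18,0],[0,0,0.0873]],[[4,0.18,0],[0,0,0.0873]],[[4,0.18,0],[0,0,0.0873]],[[4,0.18,0],[0,0,0.0873]]]}}

```text
t: 6.75
tool_pos: [0.462, 0.1254, 0.2286]
orientation: [2.337, 2.098, -0.005]
force: [-2.3, -8.0, 1.7]
opening: 0.0007
gripper_force: 3.8
```

Request:
{"name": "apply_moves", "arguments": {"series": [[[4,0.18,0],[0,0,0.0873]],[[4,0.18,0],[0,0,0.0873]],[[4,0.18,0],[0,0,0.0873]],[[4,0.18,0],[0,0,0.0873]],[[4,0.18,0],[0,0,0.0873]],[[4,0.18,0],[0,0,0.0873]],[[4,0.18,0],[0,0,0.0873]],[[4,0.18,0],[0,0,0.0873]],[[4,0.18,0],[0,0,0.0873]],[[4,0.18,0],[0,0,0.0873]],[[4,0.18,0],[0,0,0.0873]],[[4,0.18,0],[0,0,0.0873]]]}}

```text
t: 7.75
tool_pos: [0.4884, 0.1628, 0.2281]
orientation: [3.073, 0.648, -0.008]
force: [-7.0, -3.0, 4.5]
opening: 0.0006
gripper_force: 3.7
```

Request:
{"name": "apply_moves", "arguments": {"series": [[[4,0.18,0],[0,0,0.0873]],[[4,0.18,0],[0,0,0.0873]],[[4,0.18,0],[0,0,0.0873]],[[4,0.18,0],[0,0,0.0873]],[[0,0,0],[0,0,0]]]}}

```text
t: 8.17
tool_pos: [0.5041, 0.1669, 0.228]
orientation: [3.139, 0.102, -0.007]
force: [-6.2, -0.2, 3.3]
opening: 0.0003
gripper_force: 2.5
```

```bash
python3 -c "
from h import *
where()"
```

```text
t 8.1667 r 45.15085865674939 stage angle 119.95591546111575 block angle 119.21814311400848 z 0.22797333042692053 F [-6.2 -0.2  3.3] q [0.22 0.11 1.85 0.   1.19 1.73]
```

Request:
{"name": "apply_moves", "arguments": {"series": [[[-5.4,0.32,0],[0,0,-0.118]],[[-5.4,0.32,-15],[0,0,-0.118]],[[-5.4,0.32,-15],[0,0,-0.118]],[[-5.4,0.32,-15],[0,0,-0.118]],[[-5.4,0.32,0],[0,0,-0.118]],[[-5.4,0.32,0],[0,0,-0.118]],[[-5.4,0.32,0],[0,0,-0.118]],[[-5.4,0.32,0],[0,0,-0.118]],[[-5.4,0.32,0],[0,0,-0.118]],[[-5.4,0.32,0],[0,0,-0.118]],[[-5.4,0.32,0],[0,0,-0.118]],[[-5.4,0.32,0],[0,0,-0.118]]]}}

```text
t: 9.17
tool_pos: [0.4622, 0.1249, 0.2737]
orientation: [-2.306, -2.133, 0.001]
force: [0.5, -0.0, -0.7]
opening: 0.0008
gripper_force: 0.0
```

Request:
{"name": "apply_moves", "arguments": {"series": [[[-5.4,0.32,0],[0,0,-0.118]],[[-5.4,0.32,0],[0,0,-0.118]],[[-5.4,0.32,0],[0,0,-0.118]],[[-5.4,0.32,0],[0,0,-0.118]],[[-5.4,0.32,0],[0,0,-0.118]],[[0,0,0],[0,0,0]],[[0,0,9],[0,0,0]],[[0,0,9],[0,0,0]],[[0,0,9],[0,0,0]],[[0,0,9],[0,0,0]],[[0,0,9],[0,0,0]]]}}

```text
t: 10.08
tool_pos: [0.4677, 0.0992, 0.2281]
orientation: [-1.595, -2.705, 0.001]
force: [0.3, -0.5, -0.1]
opening: 0.0007
gripper_force: 0.0
```

Request:
{"name": "apply_moves", "arguments": {"series": [[[4,0.18,0],[0,0,0.0873]],[[4,0.18,0],[0,0,0.0873]],[[4,0.18,0],[0,0,0.0873]],[[4,0.18,0],[0,0,0.0873]],[[4,0.18,0],[0,0,0.0873]],[[4,0.18,0],[0,0,0.0873]],[[4,0.18,0],[0,0,0.0873]],[[4,0.18,0],[0,0,0.0873]],[[4,0.18,0],[0,0,0.0873]],[[4,0.18,0],[0,0,0.0873]],[[4,0.18,0],[0,0,0.0873]],[[4,0.18,0],[0,0,0.0873]]]}}

```text
t: 11.08
tool_pos: [0.4683, 0.1443, 0.2285]
orientation: [2.738, 1.539, -0.006]
force: [-4.1, -7.0, 4.1]
opening: 0.0003
gripper_force: 3.8
```

Request:
{"name": "apply_moves", "arguments": {"series": [[[4,0.18,0],[0,0,0.0873]],[[4,0.18,0],[0,0,0.0873]],[[4,0.18,0],[0,0,0.0873]],[[4,0.18,0],[0,0,0.0873]],[[4,0.18,0],[0,0,0.0873]],[[4,0.18,0],[0,0,0.0873]],[[4,0.18,0],[0,0,0.0873]],[[4,0.18,0],[0,0,0.0873]],[[4,0.18,0],[0,0,0.0873]],[[4,0.18,0],[0,0,0.0873]],[[4,0.18,0],[0,0,0.0873]],[[0,0,0],[0,0,0]]]}}

```text
t: 12.08
tool_pos: [0.5042, 0.167, 0.228]
orientation: [3.139, 0.098, -0.007]
force: [-4.7, 0.2, 2.6]
opening: 0.0005
gripper_force: 2.5
```

```bash
python3 -c "
from h import *
where()
p,d=robot.read_camera('side');q,d=robot.read_camera('wrist')
a=cv2.resize(p[225:285,260:360],(800,480),interpolation=2)
cv2.imwrite('pics/s2.png',a);cv2.imwrite('pics/w2.png',q)"
```

```text
t 12.0833 r 45.247477698286446 stage angle 119.75336164696036 block angle 119.08359499329725 z 0.22798849114762854 F [-4.7  0.2  2.6] q [0.22 0.11 1.85 0.   1.19 1.73]
```

View pics/s2.png

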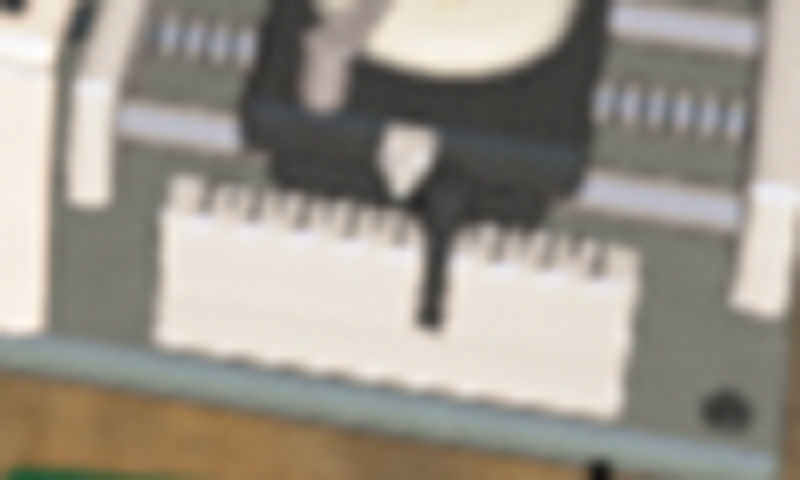

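Pointer tip at crop (401,200) and rider at (436,240), so about 7 mm remain. I'll take a closer look from the wrist camera before the last swing.

Request:
{"name": "apply_moves", "arguments": {"series": [[[-5.4,0.32,0],[0,0,-0.116]],[[-5.4,0.32,-15],[0,0,-0.116]],[[-5.4,0.32,-15],[0,0,-0.116]],[[-5.4,0.32,-15],[0,0,-0.116]],[[-5.4,0.32,-15],[0,0,-0.116]],[[-5.4,0.32,-15],[0,0,-0.116]],[[-5.4,0.32,-15],[0,0,-0.116]],[[-5.4,0.32,0],[0,0,-0.116]],[[-5.4,0.32,0],[0,0,-0.116]]]}}

```text
t: 12.93
tool_pos: [0.4667, 0.1412, 0.3202]
orientation: [2.663, 1.666, 0.003]
force: [-0.4, -0.1, -0.3]
opening: 0.0006
gripper_force: 0.0
```

Request:
{"name": "apply_moves", "arguments": {"series": [[[-17,25,0],[0,0,0]],[[-17,25,0],[0,0,0]],[[-17,25,0],[0,0,0]],[[-17,25,0],[0,0,0]],[[-17,25,0],[0,0,0]],[[-17,25,0],[0,0,0]],[[-17,25,0],[0,0,0]],[[-17,25,0],[0,0,0]],[[0,0,20],[0,0,0]],[[0,0,20],[0,0,0]],[[0,0,14],[0,0,0]],[[0,0,0],[0,0,0]]]}}

```text
t: 13.93
tool_pos: [0.5842, -0.0691, 0.2606]
orientation: [-2.664, -1.655, 0.008]
force: [-1.1, 0.9, -1.4]
opening: 0.0004
gripper_force: 0.0
```

```bash
python3 -c "
from h import *
where()
c=robot.calibration('wrist')
q,d=robot.read_camera('wrist')
w=lambda x,y,z: np.r_[hub+np.array([[np.cos(yaw),-np.sin(yaw)],[np.sin(yaw),np.cos(yaw)]])@np.array([x,y]),z]
print(proj(c,w(.164,-.067,.047)),proj(c,w(.157,-.067,.047)))
cv2.imwrite('pics/w3.png',q);np.save('pics/w3.npy',q);import pickle;pickle.dump(c,open('c3.pkl','wb'))"
```

```text
t 13.9333 r 205.82330005673234 stage angle 317.34844471130316 block angle 179.20640339998977 z 0.2606250417919786 F [-1.1  0.9 -1.4] q [-0.2   0.22  1.66  0.    1.27  0.25]
[280.03788959 118.35385958] [269.75729378 118.49367809]
```

View pics/w3.png

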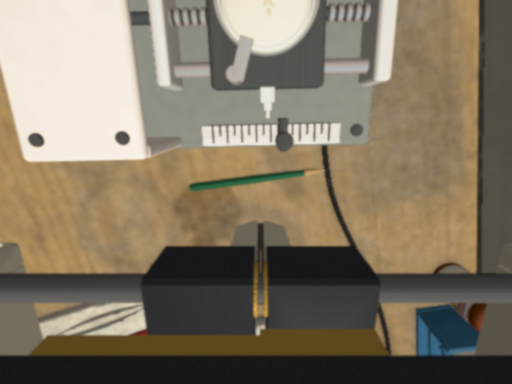

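The wrist view shows the pointer tip at about (267,117), the clip rider at (283,122) with its knob at (284,141), and the scale running from column 202 to 340.

```bash
cat > gap.py <<'E'
from h import *
import pickle,sys
def gap(f,cf):
    q=cv2.imread(f);c=pickle.load(open(cf,'rb'));g=cv2.cvtColor(q,cv2.COLOR_BGR2GRAY).astype(float)
    cR=lambda yw:np.array([[np.cos(yw),-np.sin(yw)],[np.sin(yw),np.cos(yw)]])
    st=lambda u,v,z:cR(yaw).T@(ray(c,u,v,z)[:2]-hub)*1000
    for v in range(104,150,2):
        row=g[v,240:310];b=np.where(row>170)[0]+240;k=np.where(row<80)[0]+240
        print(v,"bright",(b.min(),b.max(),b.mean().round(1)) if len(b) else "-","dark",(k.min(),k.max(),k.mean().round(1)) if len(k) else "-")
    return st
if __name__=="__main__":
    st=gap(sys.argv[1],sys.argv[2])
    for a in((267,117,.047),(283,124,.050),(284.5,141,.062),(202,130,.047),(340,130,.047)):print(a,st(*a).round(1))
E
python3 gap.py pics/w3.png c3.pkl
```

```text
104 bright (np.int64(263), np.int64(271), np.float64(267.0)) dark -
106 bright (np.int64(264), np.int64(271), np.float64(267.5)) dark -
108 bright (np.int64(264), np.int64(271), np.float64(267.5)) dark -
110 bright (np.int64(264), np.int64(270), np.float64(267.0)) dark -
112 bright (np.int64(266), np.int64(269), np.float64(267.5)) dark -
114 bright (np.int64(266), np.int64(269), np.float64(267.5)) dark -
116 bright (np.int64(265), np.int64(269), np.float64(267.0)) dark -
118 bright (np.int64(267), np.int64(268), np.float64(267.5)) dark -
120 bright - dark (np.int64(278), np.int64(281), np.float64(279.5))
122 bright - dark (np.int64(279), np.int64(281), np.float64(280.0))
124 bright (np.int64(289), np.int64(309), np.float64(298.5)) dark (np.int64(279), np.int64(281), np.float64(280.0))
126 bright (np.int64(240), np.int64(309), np.float64(273.4)) dark (np.int64(278), np.int64(280), np.float64(279.0))
128 bright (np.int64(240), np.int64(309), np.float64(273.2)) dark (np.int64(278), np.int64(281), np.float64(279.5))
130 bright (np.int64(240), np.int64(309), np.float64(273.2)) dark (np.in
[... 356 characters left out ...]
, np.int64(281), np.float64(279.5))
138 bright (np.int64(240), np.int64(309), np.float64(271.8)) dark (np.int64(277), np.int64(280), np.float64(278.5))
140 bright (np.int64(240), np.int64(309), np.float64(272.0)) dark (np.int64(277), np.int64(279), np.float64(278.0))
142 bright (np.int64(240), np.int64(309), np.float64(271.0)) dark (np.int64(277), np.int64(280), np.float64(278.5))
144 bright (np.int64(240), np.int64(309), np.float64(270.5)) dark (np.int64(278), np.int64(282), np.float64(279.8))
146 bright - dark -
148 bright - dark -
(267, 117, 0.047) [155.1 -66. ]
(283, 124, 0.05) [165.8 -70.7]
(284.5, 141, 0.062) [166.  -80.9]
(202, 130, 0.047) [110.2 -74.1]
(340, 130, 0.047) [205.3 -75.3]
```

```bash
python3 - <<'E'
from gap import *
q=cv2.imread('pics/w3.png');g=cv2.cvtColor(q,cv2.COLOR_BGR2GRAY)
for v in (116,118,119,120,121,122,124,127,130,136,140,142):print(v,g[v,260:296].tolist())
c=robot.calibration('side');cR=np.array([[np.cos(yaw),-np.sin(yaw)],[np.sin(yaw),np.cos(yaw)]])
st=lambda u,v,z:(cR.T@(ray(c,u,v,z)[:2]-hub)*1000).round(1)
f=lambda a,b:(260+(a+.5)/8-.5,225+(b+.5)/8-.5)
print("tip",st(*f(401,200),.047));
for z in(.025,.028,.03,.033):print("rider foot",z,st(*f(431,325),z))
for x in(.160,.163,.166):
  for y,z in((-.067,.047),(-.082,.03),(-.076,.062)):
    p=proj(c,np.r_[hub+cR@np.array([x,y]),z]);print(x,y,z,((p+.5-[260,225])*8).round(0))
E
python3 - <<'E'
import cv2
q=cv2.imread('pics/w3.png');cv2.imwrite('pics/w3c.png',cv2.resize(q[95:155,235:315],(800,600),interpolation=cv2.INTER_CUBIC))
E
```

```text
116 [146, 145, 144, 145, 151, 171, 202, 222, 222, 199, 164, 146, 146, 147, 147, 145, 144, 144, 142, 140, 140, 140, 139, 139, 139, 140, 140, 143, 144, 145, 145, 145, 145, 146, 146, 145]
118 [144, 146, 144, 144, 145, 155, 167, 174, 174, 165, 151, 146, 145, 145, 146, 144, 137, 121, 101, 89, 89, 91, 91, 89, 91, 94, 101, 115, 131, 142, 146, 146, 147, 146, 146, 145]
119 [145, 144, 145, 144, 144, 146, 148, 151, 152, 148, 146, 145, 145, 144, 144, 142, 131, 109, 78, 65, 69, 76, 77, 78, 80, 82, 86, 100, 123, 138, 144, 145, 146, 145, 146, 146]
120 [146, 144, 144, 143, 143, 144, 144, 145, 145, 145, 144, 144, 145, 144, 144, 142, 132, 108, 75, 62, 69, 75, 80, 82, 83, 82, 84, 95, 119, 136, 144, 145, 146, 145, 145, 146]
121 [143, 144, 143, 141, 142, 141, 142, 142, 142, 142, 142, 141, 143, 142, 143, 141, 135, 118, 88, 69, 71, 77, 81, 82, 83, 84, 84, 94, 116, 132, 141, 140, 140, 141, 140, 140]
122 [139, 137, 136, 136, 133, 133, 136, 135, 135, 133, 133, 135, 136, 136, 135, 135, 131, 120, 98, 75, 72, 79, 82, 83, 83, 85, 83, 93, 111, 126, 131, 131, 129, 130, 132, 132]
124 [151, 146, 131, 115, 126, 146, 1
[... 717 characters left out ...]
4, 162, 160, 200, 220, 197, 140, 85, 73, 78, 77, 81, 80, 82, 81, 81, 82, 83, 83, 82, 82, 83, 84, 109, 158, 207, 227]
142 [234, 234, 233, 234, 234, 234, 234, 234, 230, 221, 202, 200, 217, 223, 210, 161, 106, 79, 76, 77, 79, 80, 80, 82, 83, 82, 83, 82, 82, 83, 83, 86, 109, 158, 206, 225]
tip [156.7 -69.1]
rider foot 0.025 [166.2 -80.3]
rider foot 0.028 [166.5 -84. ]
rider foot 0.03 [166.6 -86.5]
rider foot 0.033 [166.9 -90.1]
0.16 -0.067 0.047 [419. 197.]
0.16 -0.082 0.03 [402. 307.]
0.16 -0.076 0.062 [419. 165.]
0.163 -0.067 0.047 [433. 199.]
0.163 -0.082 0.03 [417. 309.]
0.163 -0.076 0.062 [434. 167.]
0.166 -0.067 0.047 [448. 202.]
0.166 -0.082 0.03 [431. 311.]
0.166 -0.076 0.062 [449. 170.]
```

View pics/w3c.png

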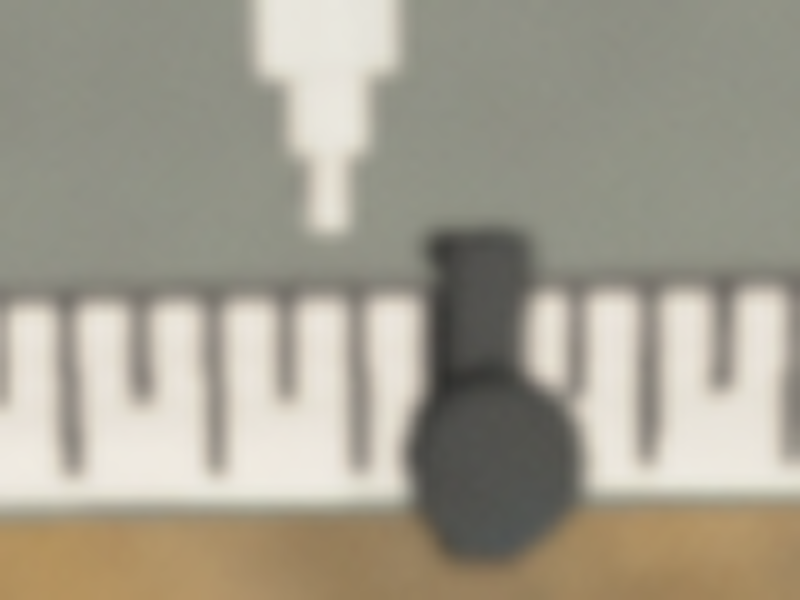

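The zoomed crop shows the tip at column 267.4, the rider top centred on 283 and 1.45 px/mm. Both cameras give a gap of 10.0 ± 0.4 mm, about 120° of wheel. I'll go back for another full 90° swing.

Request:
{"name": "apply_moves", "arguments": {"series": [[[0,0,-18],[0,0,0]],[[0,0,-18],[0,0,0]],[[0,0,-18],[0,0,0]],[[17.1,-24.9,0],[0,0,0]],[[17.1,-24.9,0],[0,0,0]],[[17.1,-24.9,0],[0,0,0]],[[17.1,-24.9,0],[0,0,0]],[[17.1,-24.9,0],[0,0,0]],[[17.1,-24.9,0],[0,0,0]],[[17.1,-24.9,0],[0,0,0]],[[17.1,-24.9,0],[0,0,0]]]}}

```text
t: 14.9
tool_pos: [0.4671, 0.1429, 0.3212]
orientation: [2.667, 1.659, 0.004]
force: [0.5, -0.8, 0.3]
opening: 0.0002
gripper_force: 0.0
```

Request:
{"name": "apply_moves", "arguments": {"series": [[[-5.5,0.33,0],[0,0,-0.12]],[[-5.5,0.33,0],[0,0,-0.12]],[[-5.5,0.33,0],[0,0,-0.12]],[[-5.5,0.33,0],[0,0,-0.12]],[[-5.5,0.33,0],[0,0,-0.12]],[[-5.5,0.33,0],[0,0,-0.12]],[[-5.5,0.33,0],[0,0,-0.12]],[[-5.5,0.33,0],[0,0,-0.12]],[[0,0,10],[0,0,0]],[[0,0,10],[0,0,0]],[[0,0,10],[0,0,0]],[[0,0,0],[0,0,0]]]}}

```text
t: 15.9
tool_pos: [0.4673, 0.0992, 0.2867]
orientation: [-1.602, -2.699, 0.004]
force: [-0.0, 0.7, -0.7]
opening: 0.0005
gripper_force: 0.0
```

```bash
python3 -c "
from h import *
where()"
```

```text
t 15.9 r 46.20104251513224 stage angle 234.8941193328793 block angle 234.1151076481548 z 0.28665834997751577 F [-0.   0.7 -0.7] q [ 0.1  -0.11  1.95  0.    1.31 -0.4 ]
```

Request:
{"name": "apply_moves", "arguments": {"series": [[[0,0,10],[0,0,0]],[[0,0,10],[0,0,0]],[[0,0,10],[0,0,0]],[[0,0,10],[0,0,0]],[[0,0,10],[0,0,0]],[[0,0,8],[0,0,0]],[[4,0.18,0],[0,0,0.0873]],[[4,0.18,0],[0,0,0.0873]],[[4,0.18,0],[0,0,0.0873]],[[4,0.18,0],[0,0,0.0873]],[[4,0.18,0],[0,0,0.0873]],[[4,0.18,0],[0,0,0.0873]]]}}

```text
t: 16.9
tool_pos: [0.4627, 0.1215, 0.231]
orientation: [2.249, 2.192, -0.004]
force: [-1.1, -8.2, 2.6]
opening: 0.0005
gripper_force: 3.9
```

Request:
{"name": "apply_moves", "arguments": {"series": [[[4,0.18,0],[0,0,0.0873]],[[4,0.18,0],[0,0,0.0873]],[[4,0.18,0],[0,0,0.0873]],[[4,0.18,0],[0,0,0.0873]],[[4,0.18,0],[0,0,0.0873]],[[4,0.18,0],[0,0,0.0873]],[[4,0.18,0],[0,0,0.0873]],[[4,0.18,0],[0,0,0.0873]],[[4,0.18,0],[0,0,0.0873]],[[4,0.18,0],[0,0,0.0873]],[[4,0.18,0],[0,0,0.0873]],[[4,0.18,0],[0,0,0.0873]]]}}

```text
t: 17.9
tool_pos: [0.4859, 0.1607, 0.2305]
orientation: [3.044, 0.772, -0.007]
force: [-7.5, -3.5, 4.6]
opening: 0.0003
gripper_force: 3.7
```

Request:
{"name": "apply_moves", "arguments": {"series": [[[4,0.18,0],[0,0,0.0873]],[[4,0.18,0],[0,0,0.0873]],[[4,0.18,0],[0,0,0.0873]],[[4,0.18,0],[0,0,0.0873]],[[4,0.18,0],[0,0,0.0873]],[[0,0,0],[0,0,0]]]}}

```text
t: 18.4
tool_pos: [0.5051, 0.1666, 0.2303]
orientation: [3.139, 0.093, -0.007]
force: [-5.9, -0.9, 3.2]
opening: 0.0003
gripper_force: 2.5
```

```bash
python3 -c "
from h import *
where()"
```

```text
t 18.4 r 44.81459576740708 stage angle 118.66016990819777 block angle 118.88661238290798 z 0.23027385027086233 F [-5.9 -0.9  3.2] q [0.22 0.11 1.84 0.   1.19 1.73]
```

Another 91°, so about 2.5 mm (30°) is left. I'll go back and push the next spoke until the block stands near 179°.

Request:
{"name": "apply_moves", "arguments": {"series": [[[-5.4,0.32,0],[0,0,-0.118]],[[-5.4,0.32,-15],[0,0,-0.118]],[[-5.4,0.32,-15],[0,0,-0.118]],[[-5.4,0.32,-15],[0,0,-0.118]],[[-5.4,0.32,0],[0,0,-0.118]],[[-5.4,0.32,0],[0,0,-0.118]],[[-5.4,0.32,0],[0,0,-0.118]],[[-5.4,0.32,0],[0,0,-0.118]],[[-5.4,0.32,0],[0,0,-0.118]],[[-5.4,0.32,0],[0,0,-0.118]],[[-5.4,0.32,0],[0,0,-0.118]],[[-5.4,0.32,0],[0,0,-0.118]]]}}

```text
t: 19.4
tool_pos: [0.4631, 0.125, 0.2762]
orientation: [-2.312, -2.126, 0.0]
force: [-0.8, 0.5, 0.4]
opening: 0.0004
gripper_force: 0.0
```

Request:
{"name": "apply_moves", "arguments": {"series": [[[-5.4,0.32,0],[0,0,-0.118]],[[-5.4,0.32,0],[0,0,-0.118]],[[-5.4,0.32,0],[0,0,-0.118]],[[-5.4,0.32,0],[0,0,-0.118]],[[-5.4,0.32,0],[0,0,-0.118]],[[0,0,0],[0,0,0]],[[0,0,9],[0,0,0]],[[0,0,9],[0,0,0]],[[0,0,9],[0,0,0]],[[0,0,9],[0,0,0]],[[0,0,9],[0,0,0]]]}}

```text
t: 20.32
tool_pos: [0.4682, 0.0992, 0.2301]
orientation: [-1.603, -2.701, 0.001]
force: [-0.3, -0.3, 0.5]
opening: 0.0003
gripper_force: 0.0
```

Request:
{"name": "apply_moves", "arguments": {"series": [[[4,0.18,0],[0,0,0.0873]],[[4,0.18,0],[0,0,0.0873]],[[4,0.18,0],[0,0,0.0873]],[[4,0.18,0],[0,0,0.0873]],[[4,0.18,0],[0,0,0.0873]],[[4,0.18,0],[0,0,0.0873]],[[4,0.18,0],[0,0,0.0873]],[[4,0.18,0],[0,0,0.0873]],[[4,0.18,0],[0,0,0.0873]],[[4,0.18,0],[0,0,0.0873]],[[4,0.18,0],[0,0,0.0873]],[[0,0,0],[0,0,0]]]}}

```text
t: 21.32
tool_pos: [0.4673, 0.1411, 0.2305]
orientation: [2.674, 1.648, -0.005]
force: [-2.5, -5.5, 2.2]
opening: 0.0007
gripper_force: 2.8
```

```bash
python3 -c "
from h import *
where()"
```

```text
t 21.3167 r 44.62353751390872 stage angle 179.9886929077631 block angle 178.78196480583662 z 0.23049689528015652 F [-2.5 -5.5  2.2] q [ 0.19 -0.01  1.97 -0.    1.19  0.66]
```

Request:
{"name": "apply_moves", "arguments": {"series": [[[-5.4,0.32,0],[0,0,-0.116]],[[0,0,-15],[0,0,0]],[[0,0,-15],[0,0,0]],[[0,0,-15],[0,0,0]],[[0,0,-15],[0,0,0]],[[0,0,-15],[0,0,0]],[[0,0,-15],[0,0,0]],[[5.4,0.32,0],[0,0,0.116]]]}}

```text
t: 21.98
tool_pos: [0.4687, 0.1414, 0.3242]
orientation: [2.667, 1.657, 0.006]
force: [0.6, 0.2, 0.3]
opening: 0.0007
gripper_force: 0.0
```

Request:
{"name": "apply_moves", "arguments": {"series": [[[-17,25.5,0],[0,0,0]],[[-17,25.5,0],[0,0,0]],[[-17,25.5,0],[0,0,0]],[[-17,25.5,0],[0,0,0]],[[-17,25.5,0],[0,0,0]],[[-17,25.5,0],[0,0,0]],[[-17,25.5,0],[0,0,0]],[[-17,25.5,0],[0,0,0]],[[0,0,20],[0,0,0]],[[0,0,20],[0,0,0]],[[0,0,16],[0,0,0]],[[0,0,0],[0,0,0]]]}}

```text
t: 22.98
tool_pos: [0.5885, -0.0708, 0.2603]
orientation: [-2.666, -1.652, 0.009]
force: [-0.7, 0.1, -0.1]
opening: 0.0004
gripper_force: 0.0
```

```bash
python3 -c "
from h import *
where()
c=robot.calibration('wrist')
q,d=robot.read_camera('wrist');p,d=robot.read_camera('side')
cv2.imwrite('pics/w4.png',q);cv2.imwrite('pics/s4.png',p)
cv2.imwrite('pics/w4c.png',cv2.resize(q[90:150,235:315],(800,600),interpolation=2))
import pickle;pickle.dump(c,open('c4.pkl','wb'))"
```

```text
t 22.9833 r 208.98571824581205 stage angle 318.2734089858933 block angle 179.0813226932344 z 0.2602725864778845 F [-0.7  0.1 -0.1] q [-0.21  0.23  1.65  0.    1.27  0.25]
```

View pics/w4c.png

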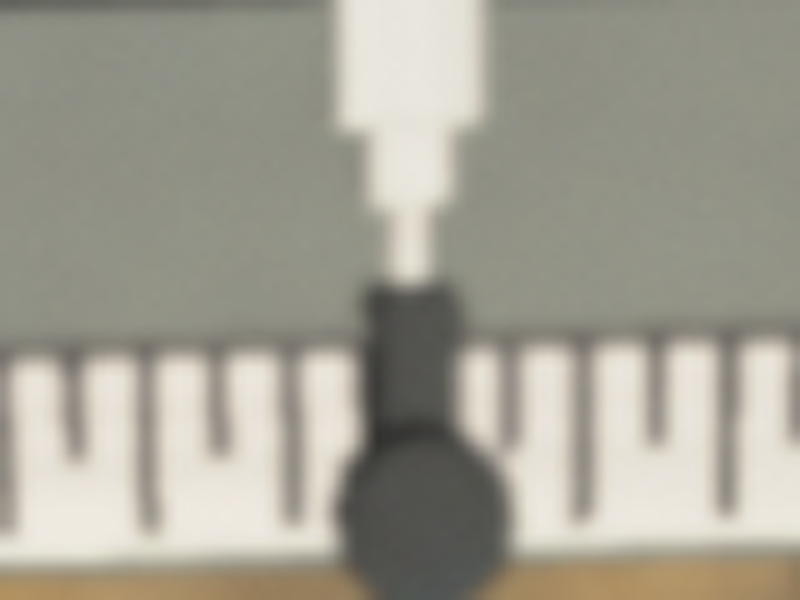

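The tip is at crop column 411 and the rider's middle at about 414, an offset of roughly 0.2 mm. The arm is free of contact, so I'll hand in.

```bash
python3 -c "
from plant import robot
print(robot.close_job())"
```

```text
the job is handed in; nothing more can be done
None
```

The job is handed in: after five pushes on the spokes, the last wrist picture puts the pointer about 0.2 mm from the middle of the index clip (2.5 mm allowed), at 23 s of the 67 s. The arm was clear of the stage, and I saw no sign that the slide, the clip or the loose things were touched.

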